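# Turn the routine book to its bedtime face

### The arm

A 6-joint arm with a two-finger parallel gripper is mounted at the origin on the work surface. World frame = base frame: x ahead of the robot, y to its left, z up, the work surface at z = 0. Lengths are in m, angles in degrees, forces in N, time in s.
With the tool pointing down it reaches from about 0.25 to 0.725 m from the base axis. Payload 9.7 kg.
Tool frame: the origin (TCP) lies on the centre line of the jaws, within the pads' length; the fingertips stand 22 mm ahead of it and the grasp point (between the pads) lies 3 mm ahead of it; z points along the fingers, y is the direction in which the jaws open and shut (so a half turn about z gives the same grasp; the last joint's range is limited). The gripper opens to 85 mm and grips with 20 to 120 N. Pads are 22 mm wide; open, the fingers measure 114 mm over their backs; the gripper's body (76 mm by 85 mm) begins 54 mm behind the grasp point. The pads swing forward as they close: fully open they stand 13 mm farther back than shut.
Start: joints at [-74.656, 4.979, 10.078, 95.1, 0, 90], TCP at [0.146, -0.53, 0.253] pointing down, gripper open.
Joint ranges: [-179.16, 179.16], [-48.56, 103.87], [-65.8, 70.77], [-126.05, 130.52], [-82.76, 87.17], [-180, 180]. Speed limits (degrees/s): [127.2, 127.2, 147.25, 180, 180, 180].

### API

Orientations are given as [roll, pitch, yaw] about the fixed x, y, z axes, in that order (R = Rz(yaw) Ry(pitch) Rx(roll)).
In Python, from workcell import get_obs, camera, camera_params, job_done gives the robot as it stands.
- The arm moves only by the tool servo_tool, never from a script. Its argument "steps" is a list of rows, each an object of numbers: "x", "y", "z": the shift along the world's x, y, z in mm; "yaw": the turn about the world's z in degrees. A call has 1 to 12 rows; each row is the pose to reach, as a shift and turn from the pose measured when the call began; what a row does not reach only later rows make up. A row lasts 1/8 s, in which the tool goes at most 62.5 mm and 10.7 degrees, less where a joint would pass 70% of its speed; a pose out of reach is approached as far as the arm can. A call with a gripper value outside its range is refused whole. "grip" is the finger opening in mm, from 0 to 85.4, set as the call begins (left out, the last holds). The fingers move at their own pace and stop on an object; "grip_force" is the grip in N (left out, the last holds). Time passes only in rows, so rows that repeat a pose let the fingers close. It gives the time, the measured TCP pose, the force and the opening at its end, in the units of the state.
- get_obs(): the state, without advancing time (a new reading comes with each control period).
- camera(name): name is "scene" or "side" or "wrist"; returns (picture, depth): 480x640x3 uint8, red, green, blue; 480x640 float32, m along the optical axis (not along the pixel's ray), 0 where there is no reading.
- camera_params(name): a dict with "intrinsics" (3x3 intrinsics, pixels), "rvec" (rotation vector, rad) and "tvec" (3), from world to camera coordinates, as OpenCV has them; the wrist camera has in their place "hand_eye" (4x4, takes a point from camera to tool coordinates, whose origin is the TCP and whose axes are the flange's). Camera axes: x right, y down, z forward; pixel columns grow to the right and rows downward; lengths in m; the calibration is good to about 2 mm. A picture is of the moment at which its call begins: read the wrist's pose just before it. camera_params takes no time and is no camera call.
- job_done(): hands the job in, once; it reports no verdict.
The state is a dict: "time": time; "q": joint angles; "qd": joint speeds; "joint_efforts": joint torques, N m; "ee_pos": TCP position; "tcp_rot": TCP orientation; "wrist_force": force on the tool from outside, world axes, zero at the start; "torque": the same for the moment, N m; "opening": finger opening in m.
Only numpy, scipy, OpenCV 4.12 (cv2) and the standard library are available. Lean on these libraries where they do the work, as an engineer would, in place of code of your own. Each camera call takes 0.05 s, during which the arm holds its last target.

### The job

It is bedtime: in the ring-bound routine book lying open on the cork mat, turn the top stiff card (the one with the sun on it) over across the rings so that it lies flat on the other side and shows its moon. Turn that one card only, and lay it down quietly rather than letting it slap over, because the baby sleeps. Leave the things around the book where they stand, and let go of the card.

Things in the scene. Friction and masses are not known exactly. Their poses are not given: they have to be found in the camera images.
- book: Open ring book, 165 x 236 mm, fixed on the 4 mm cork mat; origin at the middle of its underside, x along its hinge line, z up. Page stacks on both sides reach 105 mm from the hinge line and 75 mm either way along it, the grey covers below them 118 mm. Three steel rings stand up over its middle, to 54 mm above its underside.
- ring_axis (a point): Middle of the book's hinge line, on the common axis of its three rings (radius 18 mm), 34 mm above the book's underside and 38 mm above the dresser top. x runs along the hinge line, z up. At the start both cards lie on the -y side; the other side is +y.
- card (a joint): Angle of the top card about the hinge line, rad: 0 = flat on the -y side (sun up), pi/2 = upright, pi = flat on the +y side (moon up). Stiff grey plastic board, 150 mm along the hinge line, 10 to 105 mm from it, 4 mm thick, in a plane through the hinge line; about 70 g. It swings easily on the rings and falls to the side it leans to; let go higher than some 10 degrees above flat, it slaps.
- card_tab (a point): Middle of the top card's tab, 130 mm from the hinge line and 30 mm towards the book's -x end. The tab is 24 mm wide along the hinge line, 4 mm thick, and juts from 105 to 148 mm from the hinge line; only the mat is below it, 34 mm down, on either side of the book. Pinched from above by its two side edges, it pivots in the grip as the card turns. x: along the hinge line; -y: outwards.
- next_card (a joint): Angle of the card beneath, rad, same meaning as for the top card; 0 = lying flat, where it must stay.
- next_card_tab (a point): Middle of the free part of the tab of the card beneath: same card and tab sizes, 4.5 mm lower, its tab centred 55 mm towards the book's +x end.
- teether: Beige teether ring, about 70 mm across and 14 mm high, lying beyond the +x end of the book; origin at the centre of its underside. Leave alone.
- bottle: Upright glass bottle with a white twist cap, 62 mm across, 150 mm high; origin at the centre of its underside. Leave alone.
- dispenser: Plastic formula dispenser of three stacked round tiers and a lid with a spout, 90 mm across, 170 mm high; origin at the centre of its underside. Leave alone.
- monitor: White baby monitor camera, a 72 mm ball on a round 76 mm foot, 112 mm high; origin at the centre of its underside. Leave alone.

How it is judged (in metres and radians):
At the end, for the whole second after the job is handed in: The top card lies flat on the other side (turned past 3.0 rad of pi) and is still, the card beneath lies where it was (under 0.12 rad), and the teether, bottle, dispenser and monitor are within 30 mm of where they stood (value of joint card above 3 rad and value of joint next_card below 0.12 rad and velocity of joint card below 0.2 rad/s and distance of each of teether, bottle, dispenser, monitor from where it was at the start of the episode below 0.03 m); the robot touches nothing.
It fails at once if the card slaps over (turns faster than 6 rad/s) (velocity of joint card above 6 rad/s).
It fails at once if the card beneath is turned up (past 0.5 rad) (value of joint next_card above 0.5 rad).
It fails at once if the teether, bottle, dispenser or monitor is moved by more than 30 mm or tipped (distance of any of teether, bottle, dispenser, monitor from where it was at the start of the episode above 0.03 m or angle between any of teether, bottle, dispenser, monitor's own z axis and vertical above 0.35 rad).
It also fails if it takes over 45 s, if anything falls off the work surface, if the arm or the gripper's body presses on something with over 40 N, if the wrist force passes 120 N, or if a joint passes its speed limit or range.

## Working session

There is one attempt and no reset: what is moved stays moved. The work goes in short steps, Python scripts to look and compute and a tool call to move; the robot and the scene stay as the last step left them, time stands still between calls to the robot, and variables do not carry over. Pictures are saved under pics/ and viewed, and the job is handed in when it is done.

Besides the shell and the picture viewer there is one more tool, called after "Emit:" as name(argument=value, ...), one argument or row to a line, values as JSON. servo_tool: Moves the arm, as the interface text tells. Its arguments: {"type":"object","properties":{"steps":{"type":"array"},"grip":{"type":"number"},"grip_force":{"type":"number"}},"required":["steps"]}

```bash
mkdir -p pics; cat > h.py <<'E'
import numpy as np, cv2
from workcell import get_obs, camera, camera_params, job_done
def save(n,name):
    p,d=camera(n); cv2.imwrite(f'pics/{name}.png',p[:,:,::-1]); np.save(f'pics/{name}.npy',d); return p,d
def world(n,u,v,d=None,z=None):
    P=camera_params(n);K=np.array(P['intrinsics']);R=cv2.Rodrigues(np.array(P['rvec'],float))[0];t=np.array(P['tvec'],float).ravel()
    r=np.linalg.inv(K)@[u,v,1.]
    c=-R.T@t; w=R.T@r
    s=d if d is not None else (z-c[2])/w[2]
    return c+s*w
E
python3 - <<'E'
from h import *
print(get_obs())
for n in('scene','side'): save(n,n+'0'); print(camera_params(n))
E
```

```text
{'time': 0.0, 'q': array([-7.46548695e+01,  5.01054745e+00,  1.00336636e+01,  9.51024219e+01,
       -2.77524278e-05,  9.00019704e+01]), 'qd': array([-0.09464506, -0.12869113, -0.00374682,  0.01859238, -0.13067342,
       -0.03931491]), 'joint_efforts': array([-2.97100509e-03, -5.20384777e+01,  4.64812231e+01,  1.58457190e-02,
        6.92689946e-05, -8.92795640e-06]), 'ee_pos': array([ 0.1454881 , -0.53017429,  0.2525813 ]), 'tcp_rot': array([-1.79920694e+02,  3.04797803e-05,  1.53431601e+01]), 'wrist_force': array([-0.50128126, -0.04100217,  0.2176097 ]), 'torque': array([-0.01263709,  0.03550407, -0.0345885 ]), 'opening': 0.08573995730088348}
{'intrinsics': array([[445.08236708,   0.        , 330.16626573],
       [  0.        , 445.08236708, 239.90633994],
       [  0.        ,   0.        ,   1.        ]]), 'rvec': array([ 2.32418133,  1.0690023 , -0.3306122 ]), 'tvec': array([-0.40890501, -0.34207889,  1.26098032])}
{'intrinsics': array([[533.15696987,   0.        , 327.12406207],
       [  0.        , 533.15696987, 248.07964211],
       [  0.        ,   0.        ,   1.        ]]), 'rvec': array([ 2.26258069, -0.25935942,  0.11769272]), 'tvec': array([-0.62878845,  0.13690691,  1.17835371])}
```

View pics/scene0.png

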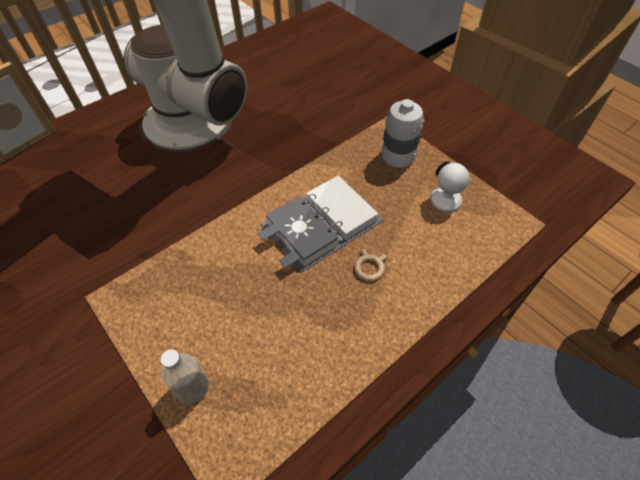

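View pics/side0.png

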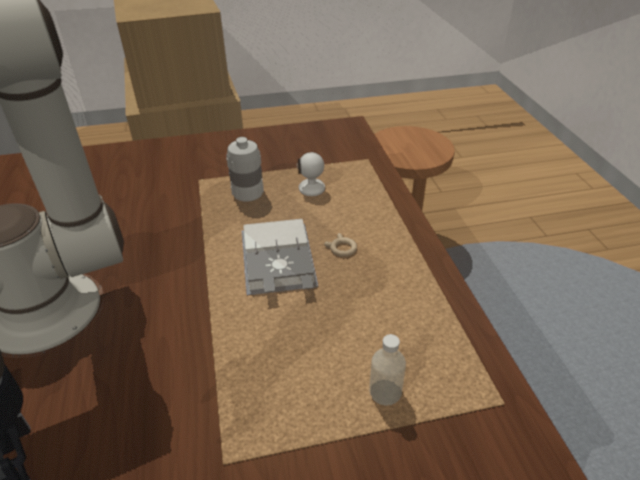

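Scene view: the two tabs are near (265,240) and (290,262), the rings near (325,210). The top card's tab should be the left one, away from the teether. I'll zoom in next.

```bash
python3 - <<'E'
from h import *
a=cv2.imread('pics/scene0.png')[160:290,240:400]; cv2.imwrite('pics/sc0z.png',cv2.resize(a,None,fx=5,fy=4.5,interpolation=cv2.INTER_CUBIC)[:600])
a=cv2.imread('pics/side0.png')[205:305,225:335]; cv2.imwrite('pics/si0z.png',cv2.resize(a,None,fx=6,fy=6,interpolation=cv2.INTER_CUBIC))
E
```

```text
(no output)
```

View pics/sc0z.png

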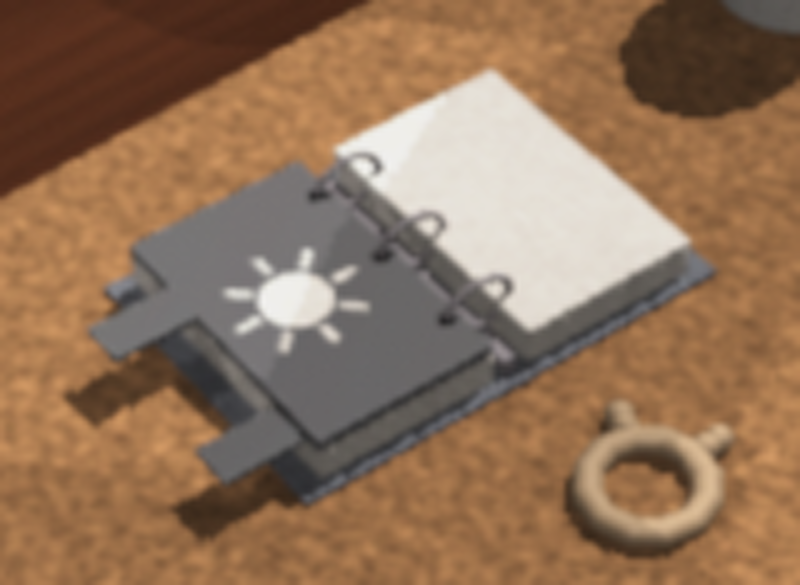

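View pics/si0z.png

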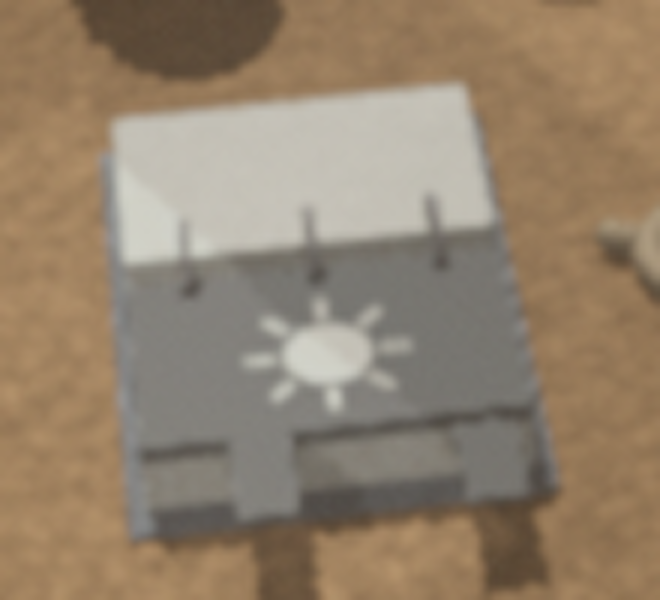

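```bash
python3 - <<'E'
from h import *
z=.040
S=lambda a,b:world('scene',(a+.5)/5+240-.5,(b+.5)/4.5+160-.5,z=z)
T=lambda a,b:world('side',(a+.5)/6+225-.5,(b+.5)/6+205-.5,z=z)
pts={k:S(*v) for k,v in dict(ol=(135,243),orr=(320,440),il=(300,163),ir=(490,350),t1=(90,333),t2=(118,357)).items()}
pt={k:T(*v) for k,v in dict(ol=(143,448),orr=(530,410),il=(122,268),ir=(497,232),t1=(233,512),t2=(300,517)).items()}
for k in pts: print(k,pts[k].round(4),pt[k].round(4))
for p in(pts,pt):
    print('outer len',np.linalg.norm(p['orr']-p['ol']),'width',np.linalg.norm(p['ol']-p['il']),'ang',np.degrees(np.arctan2(*(p['orr']-p['ol'])[1::-1])),np.degrees(np.arctan2(*(p['ir']-p['il'])[1::-1])),np.degrees(np.arctan2(*(p['il']-p['ol'])[1::-1]))-90,np.degrees(np.arctan2(*(p['ir']-p['orr'])[1::-1]))-90)
d=np.load('pics/scene0.npy')
for u,v in [(299,227),(343,207),(266,238),(290,260)]: print(u,v,world('scene',u,v,d=d[v,u]).round(4))
# object positions
for n,u,v,zz in [('scene',370,267,.007),('scene',400,155,0),('scene',447,203,0),('side',344,246,.01),('side',248,195,0),('side',386,395,0),('side',312,188,0)]: print(n,u,v,world(n,u,v,z=zz).round(3))
E
```

```text
ol [ 0.4545 -0.0434  0.04  ] [ 0.4534 -0.0479  0.04  ]
orr [ 0.602  -0.0538  0.04  ] [ 0.5984 -0.0604  0.04  ]
il [0.4614 0.0471 0.04  ] [0.4573 0.0576 0.04  ]
ir [0.6096 0.0357 0.04  ] [0.6071 0.0456 0.04  ]
t1 [ 0.4875 -0.0918  0.04  ] [ 0.4815 -0.0891  0.04  ]
t2 [ 0.5072 -0.0909  0.04  ] [ 0.505  -0.0972  0.04  ]
outer len 0.14787484930431508 width 0.09077958011582248 ang -4.030622151742102 -4.368317447184568 -4.315511550381331 -4.82587134615116
outer len 0.1455333074174834 width 0.10553581874039833 ang -4.928103833820152 -4.585886373591183 -2.0957551000428936 -4.679127374926679
299 227 [ 0.5336 -0.0119  0.0421]
343 207 [0.5493 0.1056 0.0342]
266 238 [ 0.5079 -0.0841  0.0381]
290 260 [ 0.5865 -0.0786  0.0363]
scene 370 267 [0.698 0.053 0.007]
scene 400 155 [0.494 0.36  0.   ]
scene 447 203 [0.684 0.327 0.   ]
side 344 246 [0.7  0.05 0.01]
side 248 195 [0.493 0.342 0.   ]
side 386 395 [ 0.672 -0.381 -0.   ]
side 312 188 [0.678 0.335 0.   ]
```

Emit:
servo_tool(
  steps=[
    {"x": 35, "y": 45, "z": -5, "yaw": 7},
    {"x": 70, "y": 90, "z": -10, "yaw": 14},
    {"x": 105, "y": 135, "z": -15, "yaw": 21},
    {"x": 140, "y": 180, "z": -20, "yaw": 28},
    {"x": 175, "y": 225, "z": -25, "yaw": 35},
    {"x": 210, "y": 270, "z": -30, "yaw": 42},
    {"x": 245, "y": 315, "z": -40, "yaw": 49},
    {"x": 280, "y": 360, "z": -50, "yaw": 56},
    {"x": 315, "y": 405, "z": -60, "yaw": 63},
    {"x": 349, "y": 453, "z": -70, "yaw": 70},
    {"x": 349, "y": 453, "z": -80, "yaw": 70},
    {"x": 349, "y": 453, "z": -80, "yaw": 70},
  ],
  grip=60,
  grip_force=25,
)

```text
time: 1.6
ee_pos: [0.4938, -0.0772, 0.1716]
tcp_rot: [-179.8, 0.0, 85.3]
wrist_force: [0.5, -1.1, 0.3]
opening: 0.06
```

```bash
python3 - <<'E'
from h import *
o=get_obs();print(o['time'],o['ee_pos'],o['tcp_rot'],o['opening'])
save('wrist','w1');print(camera_params('wrist'))
E
```

```text
1.6 [ 0.49377349 -0.07716588  0.17155796] [-1.79795773e+02  5.55877931e-03  8.53396280e+01] 0.0599589445748624
{'intrinsics': array([[392.60372236,   0.        , 323.10694159],
       [  0.        , 392.60372236, 244.47650611],
       [  0.        ,   0.        ,   1.        ]]), 'hand_eye': array([[ 8.94441676e-05, -9.44261613e-01, -3.29195989e-01,
         8.47521478e-02],
       [ 9.99999801e-01, -1.21245556e-04,  6.19484078e-04,
        -2.54366883e-04],
       [-6.24868586e-04, -3.29195978e-01,  9.44261414e-01,
        -1.20557600e-01],
       [ 0.00000000e+00,  0.00000000e+00,  0.00000000e+00,
         1.00000000e+00]])}
```

View pics/w1.png

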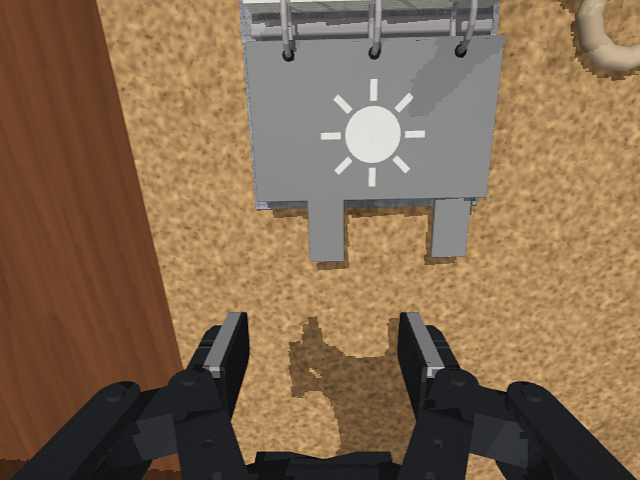

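The wrist view shows the sun card. Its tab spans columns 309–346 and ends at row 262. The lower card's tab is at columns 433–467.

```bash
python3 - <<'E'
from h import *
from scipy.spatial.transform import Rotation as Ro
P=camera_params('wrist');K=P['intrinsics'];H=P['hand_eye']
R=Ro.from_euler('xyz',[-179.796,.0056,85.34],degrees=True).as_matrix();p=np.array([.49377,-.07717,.17156])
c=R@H[:3,3]+p
def W(u,v,z=.04):
    w=R@H[:3,:3]@np.linalg.inv(K)@[u,v,1.]; return c+(z-c[2])/w[2]*w
q=dict(ol=(258,203),orr=(487,193),il=(244,40),ir=(503,37),t1=(311,262),t2=(346,262),b1=(308,207),b2=(344,200))
X={k:W(*v) for k,v in q.items()}
for k in X: print(k,X[k].round(4))
an=lambda a,b:np.degrees(np.arctan2(*(X[b]-X[a])[1::-1]))
print(an('ol','orr'),an('il','ir'),an('t1','b1')-90,an('t2','b2')-90, np.linalg.norm(X['orr']-X['ol']),np.linalg.norm(X['t1']-X['t2']))
d=np.load('pics/w1.npy')
for u,v in [(327,235),(450,230),(373,170)]: print(d[v,u], (R@(H[:3,:3]@(np.linalg.inv(K)@[u,v,1.]*d[v,u])+H[:3,3])+p).round(4))
E
```

```text
ol [ 0.4527 -0.0481  0.04  ]
orr [ 0.6019 -0.0535  0.04  ]
il [0.4577 0.0477 0.04  ]
ir [0.606  0.0371 0.04  ]
t1 [ 0.4836 -0.0924  0.04  ]
t2 [ 0.5077 -0.0943  0.04  ]
b1 [ 0.4852 -0.0534  0.04  ]
b2 [ 0.5091 -0.0507  0.04  ]
-2.0690785722147482 -4.085313375813621 -2.3326276422165932 -1.8393557322034582 0.14933280084133646 0.02417713097326351
0.26387912 [ 0.4961 -0.0735  0.0408]
0.26747888 [ 0.5799 -0.0782  0.036 ]
0.24946931 [ 0.5287 -0.0326  0.0409]
```

```bash
python3 - <<'E'
from h import *
from scipy.spatial.transform import Rotation as Ro
P=camera_params('wrist');K=P['intrinsics'];H=P['hand_eye']
R=Ro.from_euler('xyz',[-179.796,.0056,85.34],degrees=True).as_matrix();p=np.array([.49377,-.07717,.17156])
d=np.load('pics/w1.npy').astype(float)
v,u=np.mgrid[:480,:640]
r=np.stack([u,v,np.ones_like(u)],-1)@np.linalg.inv(K).T*d[...,None]
X=(r@H[:3,:3].T+H[:3,3])@R.T+p
m=(d>0)&(X[...,2]>.0385)&(X[...,2]<.044)&(v<275)&(v>60)
im=cv2.imread('pics/w1.png').astype(int); 
# boundary columns/rows fits
def fit(pts): 
    pts=np.array(pts);c=pts.mean(0);_,_,V=np.linalg.svd(pts-c);w=V[0];
    return c,np.degrees(np.arctan2(w[1],w[0]))%180
L=[];Rr=[]
for row in range(80,185,3):
    cs=np.where(m[row])[0]; L.append(X[row,cs[0],:2]);Rr.append(X[row,cs[-1],:2])
print('left',fit(L),'right',fit(Rr))
tl=[];tr=[]
for row in range(215,256,2):
    cs=np.where(m[row,290:370])[0]+290; 
    if len(cs): tl.append(X[row,cs[0],:2]);tr.append(X[row,cs[-1],:2])
print('tab',fit(tl),fit(tr))
O=[]
for col in list(range(268,303,2))+list(range(352,425,2)):
    rs=np.where(m[:,col])[0]; O.append(X[rs[-1],col,:2])
print('outer',fit(O))
E=[]
for col in range(314,343,2):
    rs=np.where(m[:,col])[0]; E.append(X[rs[-1],col,:2])
print('tabend',fit(E))
E
```

```text
left (array([ 0.45522534, -0.00316734]), np.float64(86.55638431212392)) right (array([ 0.60349559, -0.01518796]), np.float64(86.51342234980173))
tab (array([ 0.48411733, -0.07284116]), np.float64(86.79578390697122)) (array([ 0.50720762, -0.07488297]), np.float64(88.32083878200605))
outer (array([ 0.51580121, -0.05066489]), np.float64(176.56825173520917))
tabend (array([ 0.49535968, -0.09241614]), np.float64(177.95954872291392))
```

The book's yaw is about -3.45°. The hinge is at (0.533, 0.0535), and the measured tab agrees with it to within 1 mm. Descending to grasp.

Emit:
servo_tool(
  steps=[
    {"x": 1.6, "y": 0, "z": -20, "yaw": 1.2},
    {"x": 1.6, "y": 0, "z": -45, "yaw": 1.2},
    {"x": 1.6, "y": 0, "z": -70, "yaw": 1.2},
    {"x": 1.6, "y": 0, "z": -90, "yaw": 1.2},
    {"x": 1.6, "y": 0, "z": -110, "yaw": 1.2},
    {"x": 1.6, "y": 0, "z": -122, "yaw": 1.2},
    {"x": 1.6, "y": 0, "z": -128, "yaw": 1.2},
    {"x": 1.6, "y": 0, "z": -128, "yaw": 1.2},
  ],
)

```text
time: 2.65
ee_pos: [0.4954, -0.0781, 0.0446]
tcp_rot: [-179.9, 0.0, 86.4]
wrist_force: [-0.2, -1.2, 0.2]
opening: 0.0601
```

Emit:
servo_tool(
  steps=[
    {"z": 0},
    {"z": 0},
    {"z": 0},
    {"z": 0},
    {"z": 0},
    {"z": 0},
  ],
  grip=15,
  grip_force=25,
)

```text
schema error: expected keys x, y, z, yaw
```

```bash
python3 - <<'E'
from h import *
o=get_obs();print(o['time'],o['ee_pos'],o['tcp_rot'],o['opening'],o['wrist_force'])
save('wrist','w2')
E
```

```text
2.65 [ 0.49537435 -0.07810061  0.04460435] [-1.79873412e+02  1.05970390e-02  8.64353401e+01] 0.060097188973472986 [-0.19264747 -1.1952247   0.16651903]
```

View pics/w2.png

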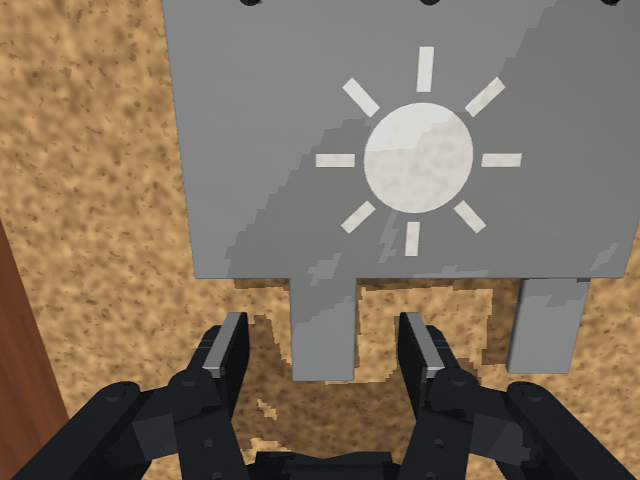

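The tab (columns 290–356, rows 280–380) sits centred between the pads, clear of the other tab. The grip call was refused because the rows were missing keys, so I'll close now.

Emit:
servo_tool(
  steps=[
    {"x": 0, "y": 0, "z": 0, "yaw": 0},
    {"x": 0, "y": 0, "z": 0, "yaw": 0},
    {"x": 0, "y": 0, "z": 0, "yaw": 0},
    {"x": 0, "y": 0, "z": 0, "yaw": 0},
    {"x": 0, "y": 0, "z": 0, "yaw": 0},
    {"x": 0, "y": 0, "z": 0, "yaw": 0},
  ],
  grip=15,
  grip_force=25,
)

```text
time: 3.45
ee_pos: [0.4954, -0.078, 0.0455]
tcp_rot: [-179.9, 0.0, 86.5]
wrist_force: [-4.2, -0.1, 4.9]
opening: 0.023
```

```bash
python3 - <<'E'
from h import *
o=get_obs();print(o['time'],o['ee_pos'],o['tcp_rot'],o['opening'],o['wrist_force'])
save('wrist','w3')
h=np.array([.5333,.0535]);ey=np.array([.0602,.9982]);r=.1335
for t in range(0,181,5):
    a=np.radians(t); y=r*(1-np.cos(a))*ey*1000; print(t,y.round(1),round(r*1000*np.sin(a),1))
E
```

```text
3.45 [ 0.49538605 -0.07802182  0.04546915] [-1.79887421e+02  2.60421584e-02  8.64549580e+01] 0.0230111583404287 [-4.19319131 -0.14153948  4.88973788]
0 [0. 0.] 0.0
5 [0.  0.5] 11.6
10 [0.1 2. ] 23.2
15 [0.3 4.5] 34.6
20 [0.5 8. ] 45.7
25 [ 0.8 12.5] 56.4
30 [ 1.1 17.9] 66.7
35 [ 1.5 24.1] 76.6
40 [ 1.9 31.2] 85.8
45 [ 2.4 39. ] 94.4
50 [ 2.9 47.6] 102.3
55 [ 3.4 56.8] 109.4
60 [ 4.  66.6] 115.6
65 [ 4.6 76.9] 121.0
70 [ 5.3 87.7] 125.4
75 [ 6.  98.8] 129.0
80 [  6.6 110.1] 131.5
85 [  7.3 121.6] 133.0
90 [  8.  133.3] 133.5
95 [  8.7 144.9] 133.0
100 [  9.4 156.4] 131.5
105 [ 10.1 167.7] 129.0
110 [ 10.8 178.8] 125.4
115 [ 11.4 189.6] 121.0
120 [ 12.1 199.9] 115.6
125 [ 12.6 209.7] 109.4
130 [ 13.2 218.9] 102.3
135 [ 13.7 227.5] 94.4
140 [ 14.2 235.3] 85.8
145 [ 14.6 242.4] 76.6
150 [ 15.  248.7] 66.7
155 [ 15.3 254. ] 56.4
160 [ 15.6 258.5] 45.7
165 [ 15.8 262. ] 34.6
170 [ 16.  264.5] 23.2
175 [ 16. 266.] 11.6
180 [ 16.1 266.5] 0.0
```

View pics/w3.png

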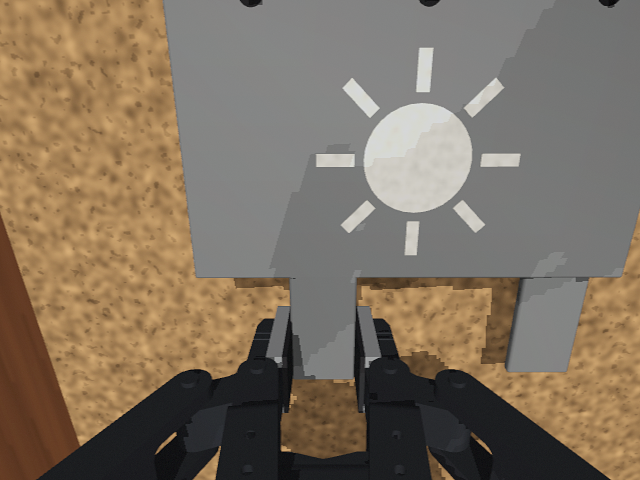

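The tab is pinched by its side edges (opening 23 mm). I'll start the arc and check at 30°.

Emit:
servo_tool(
  steps=[
    {"x": 0, "y": 0.5, "z": 11.6, "yaw": 0},
    {"x": 0.1, "y": 2, "z": 23.2, "yaw": 0},
    {"x": 0.3, "y": 4.5, "z": 34.6, "yaw": 0},
    {"x": 0.5, "y": 8, "z": 45.7, "yaw": 0},
    {"x": 0.8, "y": 12.5, "z": 56.4, "yaw": 0},
    {"x": 1.1, "y": 17.9, "z": 66.7, "yaw": 0},
    {"x": 1.1, "y": 17.9, "z": 66.7, "yaw": 0},
  ],
)

```text
time: 4.38
ee_pos: [0.4965, -0.0596, 0.113]
tcp_rot: [-179.9, 0.0, 86.5]
wrist_force: [-2.4, 1.5, -1.7]
opening: 0.0234
```

```bash
python3 - <<'E'
from h import *
o=get_obs();print(o['time'],o['ee_pos'],o['opening'],o['wrist_force'])
p,d=save('scene','s4');a=p[130:310,200:430,::-1];cv2.imwrite('pics/s4z.png',cv2.resize(a,None,fx=3.3,fy=3.3,interpolation=cv2.INTER_CUBIC))
E
```

```text
4.375 [ 0.49645548 -0.05960233  0.11304922] 0.02339255997596633 [-2.3586812   1.503984   -1.73655366]
```

View pics/s4z.png

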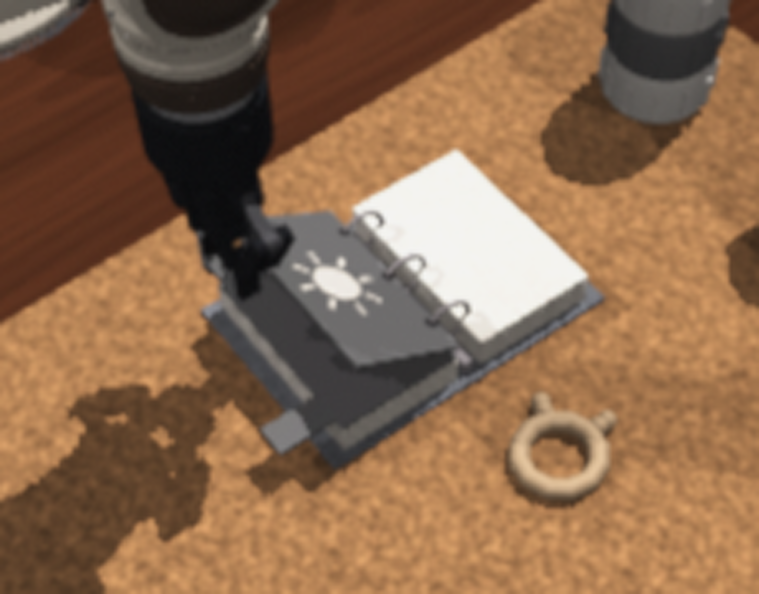

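Only the sun card is lifted; the card beneath and its tab lie flat. Continuing to 90°.

Emit:
servo_tool(
  steps=[
    {"x": 0.4, "y": 5.8, "z": 9.2, "yaw": 0},
    {"x": 0.8, "y": 12.9, "z": 18.4, "yaw": 0},
    {"x": 1.3, "y": 20.7, "z": 27, "yaw": 0},
    {"x": 1.8, "y": 29.2, "z": 34.8, "yaw": 0},
    {"x": 2.3, "y": 38.4, "z": 41.9, "yaw": 0},
    {"x": 2.9, "y": 48.2, "z": 48, "yaw": 0},
    {"x": 3.5, "y": 58.5, "z": 53.4, "yaw": 0},
    {"x": 4.2, "y": 69.3, "z": 57.8, "yaw": 0},
    {"x": 4.9, "y": 80.4, "z": 61.4, "yaw": 0},
    {"x": 5.5, "y": 91.7, "z": 63.9, "yaw": 0},
    {"x": 6.2, "y": 103.2, "z": 65.4, "yaw": 0},
    {"x": 6.9, "y": 114.9, "z": 65.9, "yaw": 0},
  ],
)

```text
time: 5.92
ee_pos: [0.5034, 0.0559, 0.1789]
tcp_rot: [-179.9, 0.0, 86.5]
wrist_force: [-4.3, -2.9, 0.7]
opening: 0.0231
```

```bash
python3 - <<'E'
from h import *
o=get_obs();print(o['time'],o['ee_pos'],o['tcp_rot'],o['opening'],o['wrist_force'])
p,d=save('scene','s5');a=p[130:310,200:430,::-1];cv2.imwrite('pics/s5z.png',cv2.resize(a,None,fx=3.3,fy=3.3,interpolation=cv2.INTER_CUBIC))
E
```

```text
5.925 [0.50338263 0.05585288 0.17890621] [-1.79906336e+02  3.49494596e-02  8.64761723e+01] 0.023130361794154383 [-4.28940103 -2.89670398  0.673936  ]
```

View pics/s5z.png

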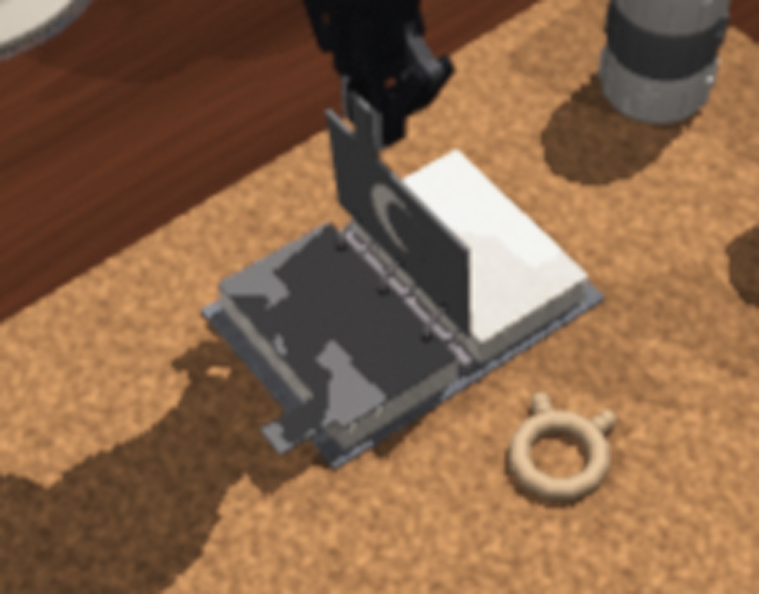

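The card is upright, but the tab shows to the left of the fingers at about (360,110). Checking the grip in the other views.

```bash
python3 - <<'E'
from h import *
p,d=save('side','d5');a=p[130:310,200:430,::-1];cv2.imwrite('pics/d5z.png',cv2.resize(a,None,fx=3.3,fy=3.3,interpolation=cv2.INTER_CUBIC))
save('wrist','w5')
E
```

```text
(no output)
```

View pics/d5z.png

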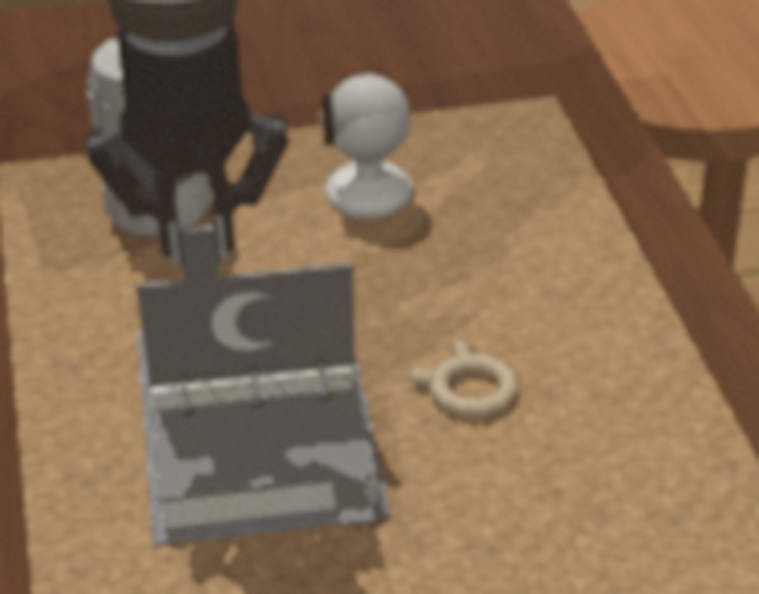

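View pics/w5.png

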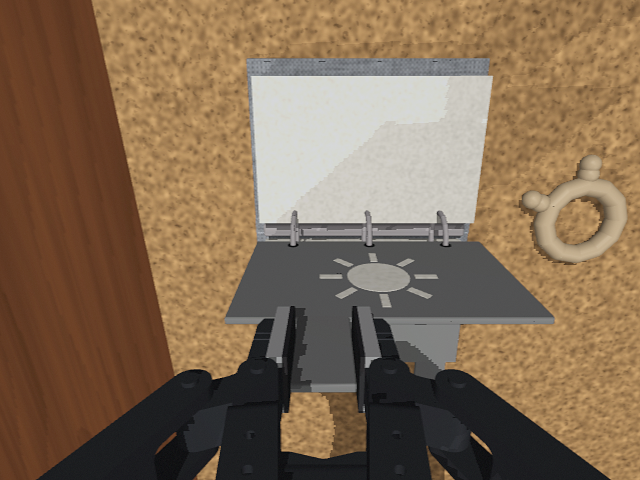

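```bash
python3 - <<'E'
from h import *
from scipy.spatial.transform import Rotation as Ro
P=camera_params('wrist');K=P['intrinsics'];H=P['hand_eye']
R=Ro.from_euler('xyz',[-179.906,.035,86.476],degrees=True).as_matrix();p=np.array([.50338,.05585,.17891])
d=np.load('pics/w5.npy').astype(float)
for u,v in [(325,340),(325,360),(325,378),(325,385),(325,389),(300,260),(430,300),(300,312)]:
    X=R@(H[:3,:3]@(np.linalg.inv(K)@[u,v,1.]*d[v,u])+H[:3,3])+p
    q=X-[.5333,.0535,.038]; yy=q[0]*.0602+q[1]*.9982
    print(u,v,X.round(4),'r',round(np.hypot(yy,q[2]),4),'ang',round(np.degrees(np.arctan2(q[2],-yy)),1))
E
```

```text
325 340 [0.5036 0.0501 0.1597] r 0.1218 ang 87.6
325 360 [0.5036 0.05   0.173 ] r 0.1351 ang 87.7
325 378 [0.5035 0.0494 0.1828] r 0.1449 ang 87.7
325 385 [0.5035 0.0492 0.1863] r 0.1484 ang 87.7
325 389 [0.5033 0.0472 0.1859] r 0.1482 ang 86.9
300 260 [0.4892 0.0552 0.0804] r 0.0425 ang 88.7
430 300 [0.5551 0.0486 0.1271] r 0.0892 ang 87.7
300 312 [0.4923 0.0524 0.1391] r 0.1012 ang 88.0
```

The tab is still held between the pads. The card is at about 87°, because the tab sits about 5 mm off the pivot. That is safe, so I'll continue down the other side and expect to press slightly lower at the end.

Emit:
servo_tool(
  steps=[
    {"x": 0.7, "y": 11.3, "z": -0.4, "yaw": 0},
    {"x": 1.4, "y": 22.8, "z": -1.9, "yaw": 0},
    {"x": 2.1, "y": 34.1, "z": -4.4, "yaw": 0},
    {"x": 2.8, "y": 45.2, "z": -8, "yaw": 0},
    {"x": 3.4, "y": 56, "z": -12.4, "yaw": 0},
    {"x": 4.1, "y": 66.3, "z": -17.8, "yaw": 0},
    {"x": 4.6, "y": 76, "z": -24, "yaw": 0},
    {"x": 5.2, "y": 85.3, "z": -31.1, "yaw": 0},
    {"x": 5.7, "y": 93.9, "z": -39, "yaw": 0},
    {"x": 6.2, "y": 101.7, "z": -47.6, "yaw": 0},
    {"x": 6.6, "y": 108.8, "z": -56.8, "yaw": 0},
    {"x": 7, "y": 115, "z": -66.7, "yaw": 0},
  ],
)

```text
time: 7.58
ee_pos: [0.5104, 0.1729, 0.1128]
tcp_rot: [-179.9, -0.2, 86.6]
wrist_force: [-6.4, 8.8, 6.4]
opening: 0.0232
```

```bash
cat > ang.py <<'E'
from h import *
import sys
from scipy.spatial.transform import Rotation as Ro
o=get_obs();print(o['time'],o['ee_pos'],o['tcp_rot'],o['opening'],o['wrist_force'])
P=camera_params('wrist');K=P['intrinsics'];H=P['hand_eye']
R=Ro.from_euler('xyz',o['tcp_rot'],degrees=True).as_matrix();p=o['ee_pos']
_,d=save('wrist','w'+sys.argv[1]);d=d.astype(float)
for u,v in [(325,300),(325,320),(325,340),(325,360),(325,378)]:
    X=R@(H[:3,:3]@(np.linalg.inv(K)@[u,v,1.]*d[v,u])+H[:3,3])+p
    q=X-[.5333,.0535,.038]; yy=q[0]*.0602+q[1]*.9982
    print(u,v,X.round(4),'r',round(np.hypot(yy,q[2]),4),'ang',round(np.degrees(np.arctan2(q[2],-yy)),1))
p,d=save('scene','s'+sys.argv[1]);a=p[130:310,200:430,::-1];cv2.imwrite('pics/s%sz.png'%sys.argv[1],cv2.resize(a,None,fx=3.3,fy=3.3,interpolation=cv2.INTER_CUBIC))
E
python3 ang.py 6
```

```text
7.575 [0.51044102 0.17291538 0.11284389] [-179.93000101   -0.24822446   86.61889337] 0.02315037724191505 [-6.3977025   8.82537621  6.44920954]
325 300 [0.5103 0.1554 0.0343] r 0.1004 ang -177.9
325 320 [0.5095 0.1429 0.0348] r 0.0879 ang -177.9
325 340 [0.5088 0.13   0.0353] r 0.0749 ang -177.9
325 360 [0.508  0.1162 0.0351] r 0.0611 ang -177.3
325 378 [0.5108 0.1713 0.123 ] r 0.144 ang 143.8
```

View pics/s6z.png

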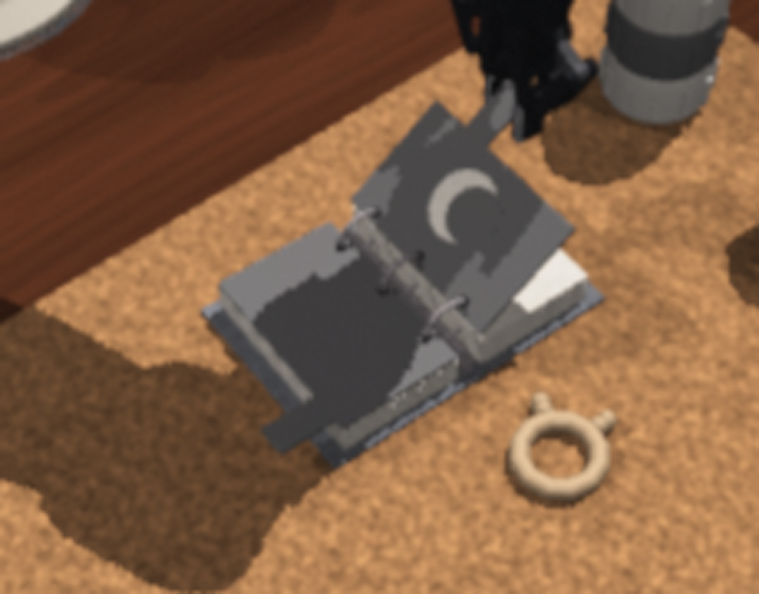

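View pics/w6.png

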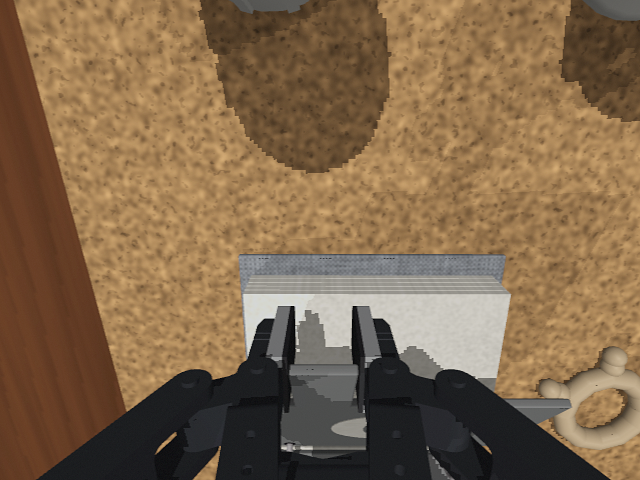

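The card is at about 144° with the moon showing, still pinched though lagging, with the tab higher in the pads. The tool is pushing about 11 N radially inward, so I'll ease 2 mm outward and lower more slowly.

Emit:
servo_tool(
  steps=[
    {"x": 0.1, "y": 3, "z": -3, "yaw": 0},
    {"x": 0.2, "y": 5, "z": -7, "yaw": 0},
    {"x": 0.4, "y": 7.5, "z": -11, "yaw": 0},
    {"x": 0.6, "y": 9.5, "z": -16, "yaw": 0},
    {"x": 0.7, "y": 11.5, "z": -21, "yaw": 0},
    {"x": 0.8, "y": 13.5, "z": -26, "yaw": 0},
    {"x": 0.9, "y": 15.3, "z": -32, "yaw": 0},
  ],
)

```text
time: 8.55
ee_pos: [0.5114, 0.1893, 0.0801]
tcp_rot: [-179.9, -0.3, 86.7]
wrist_force: [-5.9, 4.3, 2.1]
opening: 0.0232
```

```bash
python3 ang.py 7
```

```text
8.55 [0.51136171 0.18930939 0.08006409] [-179.91118476   -0.33752485   86.68184037] 0.023175332347315374 [-5.92657489  4.33971593  2.06628407]
325 300 [0.5113 0.1735 0.0046] r 0.1231 ang -164.2
325 320 [0.5107 0.1632 0.0086] r 0.1121 ang -164.8
325 340 [0.5104 0.1596 0.0229] r 0.1056 ang -171.8
325 360 [0.5121 0.1941 0.0891] r 0.1482 ang 159.8
325 378 [0.5117 0.1859 0.0879] r 0.1401 ang 159.1
```

View pics/s7z.png

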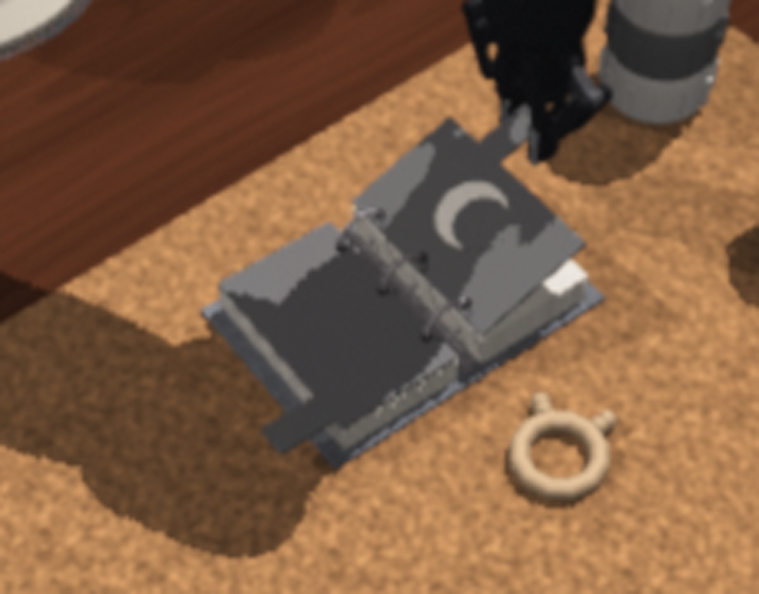

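View pics/w7.png

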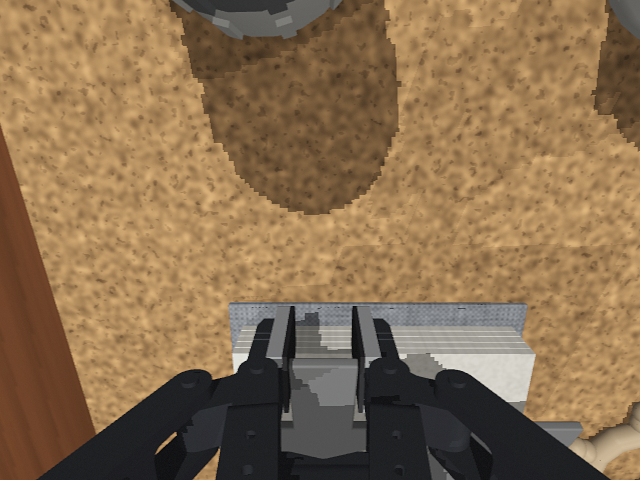

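The card is at about 160°, and the tab is 8 mm above the TCP. Lowering about 42 mm more.

Emit:
servo_tool(
  steps=[
    {"x": 0.1, "y": 1.5, "z": -5, "yaw": 0},
    {"x": 0.2, "y": 3, "z": -10, "yaw": 0},
    {"x": 0.3, "y": 4.5, "z": -15, "yaw": 0},
    {"x": 0.3, "y": 5.5, "z": -20, "yaw": 0},
    {"x": 0.4, "y": 6.5, "z": -25, "yaw": 0},
    {"x": 0.4, "y": 7.3, "z": -29, "yaw": 0},
    {"x": 0.4, "y": 7.8, "z": -33, "yaw": 0},
    {"x": 0.5, "y": 8.2, "z": -36, "yaw": 0},
    {"x": 0.5, "y": 8.4, "z": -39, "yaw": 0},
    {"x": 0.5, "y": 8.5, "z": -42, "yaw": 0},
    {"x": 0.5, "y": 8.5, "z": -42, "yaw": 0},
  ],
)

```text
time: 10.02
ee_pos: [0.5118, 0.1977, 0.0374]
tcp_rot: [-179.9, -0.3, 86.7]
wrist_force: [-3.4, -4.4, -0.2]
opening: 0.0232
```

```bash
python3 ang.py 8
```

```text
10.025 [0.51182124 0.19774216 0.03741229] [-179.89220257   -0.31674289   86.684296  ] 0.023184772086941516 [-3.43539773 -4.43761191 -0.22998349]
325 300 [0.5128 0.2036 0.0047] r 0.1523 ang -167.4
325 320 [0.5122 0.1938 0.0047] r 0.1427 ang -166.5
325 340 [0.5116 0.1834 0.0044] r 0.1327 ang -165.3
325 360 [0.5126 0.2023 0.0462] r 0.1475 ang 176.8
325 378 [0.5121 0.1951 0.0461] r 0.1403 ang 176.7
```

View pics/s8z.png

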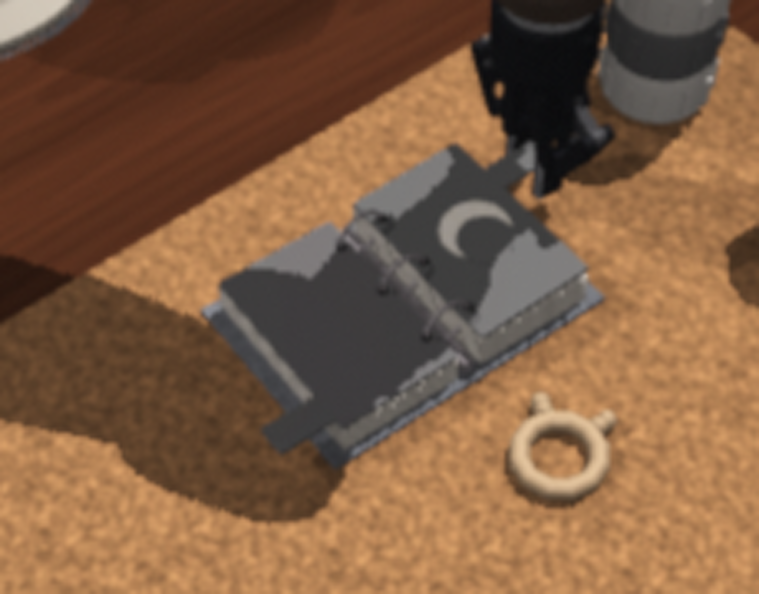

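View pics/w8.png

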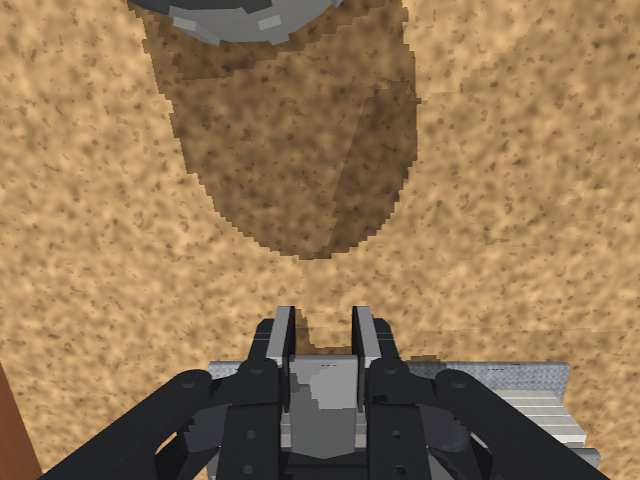

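The card is at about 177°, nearly flat. I'll lower 5 mm and open.

Emit:
servo_tool(
  steps=[
    {"x": 0, "y": 0, "z": -2, "yaw": 0},
    {"x": 0, "y": 0, "z": -4, "yaw": 0},
    {"x": 0, "y": 0, "z": -5, "yaw": 0},
    {"x": 0, "y": 0, "z": -5, "yaw": 0},
  ],
)

```text
time: 10.62
ee_pos: [0.5118, 0.1979, 0.0327]
tcp_rot: [-179.9, -0.3, 86.7]
wrist_force: [-3.1, -1.2, 1.2]
opening: 0.0233
```

Emit:
servo_tool(
  steps=[
    {"x": 0, "y": 0, "z": 0, "yaw": 0},
    {"x": 0, "y": 0, "z": 0, "yaw": 0},
    {"x": 0, "y": 0, "z": 0, "yaw": 0},
    {"x": 0, "y": 0, "z": 0, "yaw": 0},
    {"x": 0, "y": 0, "z": 0, "yaw": 0},
  ],
  grip=65,
)

```text
time: 11.25
ee_pos: [0.5119, 0.1979, 0.0326]
tcp_rot: [-179.9, -0.3, 86.7]
wrist_force: [0.6, 0.7, 0.6]
opening: 0.0649
```

```bash
python3 ang.py 9
```

```text
11.25 [0.51187439 0.19790558 0.03264743] [-179.90049636   -0.3358265    86.69282717] 0.06490959082418316 [0.56290677 0.74937132 0.62513424]
325 300 [0.5129 0.2056 0.0035] r 0.1545 ang -167.1
325 320 [0.5124 0.1967 0.0047] r 0.1455 ang -166.8
325 340 [0.5118 0.1865 0.0043] r 0.1358 ang -165.6
325 360 [0.5125 0.2011 0.0395] r 0.1461 ang 179.4
325 378 [0.5121 0.194  0.0398] r 0.139 ang 179.3
```

View pics/w9.png

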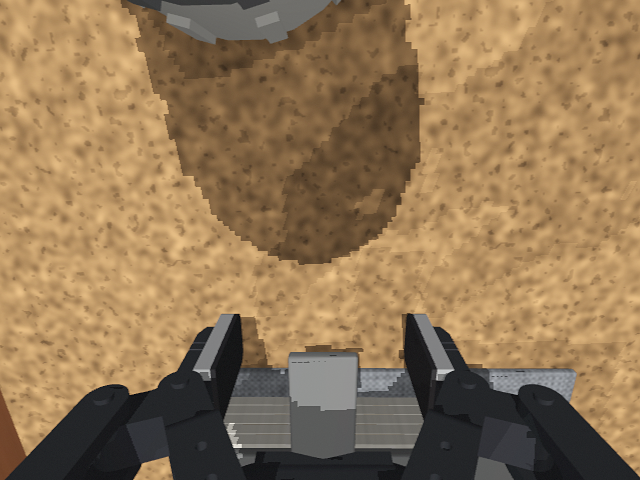

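The card is flat (about 180°) and the pads are clear on both sides of the tab. Rising straight up.

Emit:
servo_tool(
  steps=[
    {"x": 0, "y": 0, "z": 5, "yaw": 0},
    {"x": 0, "y": 0, "z": 15, "yaw": 0},
    {"x": 0, "y": 0, "z": 30, "yaw": 0},
    {"x": 0, "y": 0, "z": 55, "yaw": 0},
    {"x": 0, "y": 0, "z": 80, "yaw": 0},
    {"x": 0, "y": 0, "z": 110, "yaw": 0},
    {"x": 0, "y": 0, "z": 140, "yaw": 0},
    {"x": 0, "y": 0, "z": 170, "yaw": 0},
    {"x": 0, "y": 0, "z": 170, "yaw": 0},
    {"x": 0, "y": 0, "z": 170, "yaw": 0},
  ],
)

```text
time: 12.6
ee_pos: [0.5118, 0.1979, 0.2027]
tcp_rot: [-179.9, -0.3, 86.7]
wrist_force: [-0.3, -0.5, -0.4]
opening: 0.0651
```

```bash
python3 - <<'E'
from h import *
o=get_obs();print(o['time'],o['ee_pos'],o['wrist_force'])
save('side','dA');save('scene','sA')
E
```

```text
12.6 [0.51178183 0.19788161 0.20266864] [-0.34683162 -0.52450116 -0.37447009]
```

View pics/sA.png

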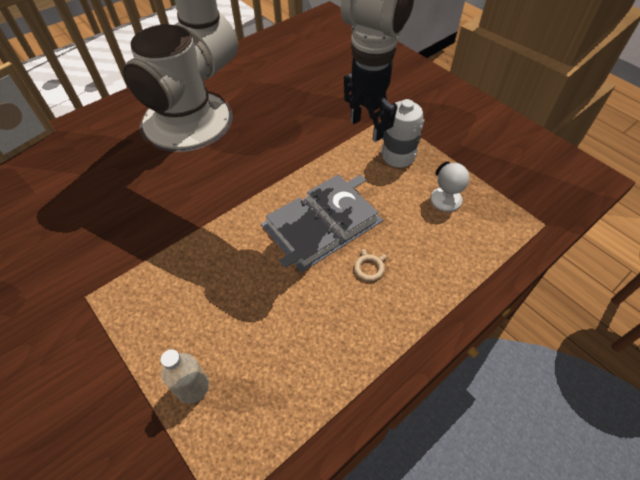

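View pics/dA.png

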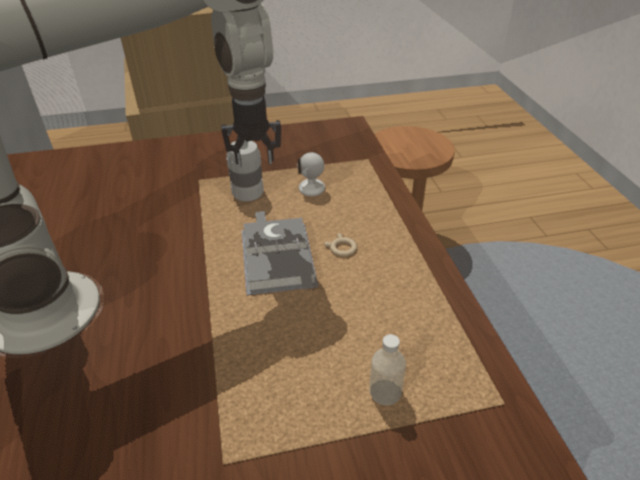

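Both views show the moon card flat on the +y side, the lower card still on its own side, and all four objects unmoved. The gripper is clear, so I'm handing in.

```bash
python3 -c "
from workcell import *
print(job_done())"
```

```text
the job is handed in; nothing more can be done
None
```

I turned the sun card over across the rings and laid it flat on the other side, moon up, then let go and handed the job in at 12.6 s on the robot clock. No verdict came back.

**How:** I pinched the card by the side edges of its tab and moved it in a slow arc, at about 0.7 rad/s. I opened the gripper when the card was within about 2° of flat.

**Last checks:**
- **Top card:** about 179° by wrist depth just after I let go. The final pictures show it lying flat with the moon up.
- **Card beneath:** it looks flat on its own side in the final pictures. I did not measure its angle.
- **Objects:** the teether, bottle, dispenser and monitor appear at the same pixels as at the start.
- **Robot:** the gripper is about 165 mm above the card, open and touching nothing, with wrist force near zero.

**What did not go as planned:**
- The first call to close the gripper was refused because its rows lacked some keys. I re-sent it in full.
- The tab crept up in the pads during the turn, so the card lagged the planned angle by about 4–6°, with about 11 N of inward push. I eased outward and ended about 13 mm lower than the grasp height.

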